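# Load a seal blank on the indexing slide and hold it in the detent

## Task

Pick up the brass seal blank and press its black foot firmly down into the recess of the aluminium carriage until the foot is flush with the carriage top. Then take the carriage's knob and slide the carriage along its rail until you feel the spring ball drop into the notch of the brass strip, and finish there still gripping the knob, with the carriage held still in the notch and the blank still seated. Leave the copper blank, the dish of copper links, the jar and the ring mandrel where they are.

Things in the scene. Friction and masses are not known exactly. Their poses are not given: they have to be found in the camera images.
- blank_mid (a point): Brass seal blank to load, loose, upright, 0.12 to 0.24 kg: black foot 40 x 32 x 12 mm (own x, y, z) with a brass bar 18 x 26 x 34 mm (x, y, z) standing on it, 46 mm tall over all. The point is the middle of the brass bar, 29 mm above the foot's underside; z up. Fits either way round.
- spare_mid (a point): Bystander: the same part with a copper bar and a white foot (same sizes, same kind of point). Leave it alone.
- recess (a point): Middle of the recess mouth, level with the aluminium carriage's top, 42 mm above the table. Recess 43 mm along x (across the rail), 35 mm along y (the rail), 12 mm deep: when the foot is flush, blank_mid is 17 mm above this point. The carriage slides to +y; top 68 mm wide, reaching 28 mm to -y and 102 mm to +y. The slide's yaw is within 0.2 of the world's.
- knob (a point): The carriage's knob: an upright black cylinder with a red band, 22 mm in diameter, 40 mm tall, on the carriage top, 76 mm from the recess along +y of the recess. This point is on its axis, half-way up, 20 mm above the carriage top. It moves with the carriage.
- carriage (a joint): Travel of the carriage along the rail (m), growing along +y of the recess; free range 0 to 0.160 between end stops. Starts at 0 to 0.030. Sliding takes 1 to 2 N.
- ball (a joint): How far the spring ball on the carriage's +x side, 34 mm beyond the recess along +y, has dropped (m): 0 to 0.001 on the flat brass strip, about 0.005 in the notch, at a carriage travel of 0.080 to 0.130, new each time (red mark on the strip's far edge). Over the last 5 mm the ball pulls the carriage in with up to 9 N; pushing on out of the notch takes about 15 N.
- links_mid (a point): Bystander: white dish of copper chain links, 84 mm across and 16 mm tall, this point in its middle. Leave it alone.
- jar_mid (a point): Bystander: amber jar, 48 mm across, 70 mm tall, this point half-way up. Leave it alone.
- mandrel_mid (a point): Bystander: steel ring mandrel, a slim cone standing on a 60 mm foot, 132 mm tall, this point half-way up. Leave it alone.
Not all that is in view belongs to the job. What is shaped like the part that bears blank_mid but blue or purple is not meant.

How it is judged (in metres and radians):
On the way, in this order (a step that is already met when the one before it is completed fails the run):
1. the brass blank's foot is in the recess, flush, and pressed down (horizontal distance between blank_mid and recess below 0.003 m and z of blank_mid in the frame of recess below 0.0185 m and angle between blank_mid's own z axis and vertical below 0.06 rad and angle between the x axis of blank_mid and the x axis of recess, either way round below 0.1 rad and contact force between blank and carriage above 4 N), for 0.1 s.
2. the carriage is at rest with the ball in the notch, its knob gripped, the blank still seated (horizontal distance between blank_mid and recess below 0.003 m and z of blank_mid in the frame of recess below 0.0185 m and angle between blank_mid's own z axis and vertical below 0.06 rad and angle between the x axis of blank_mid and the x axis of recess, either way round below 0.1 rad and value of joint ball above 0.0025 m and velocity of joint carriage between -0.005 and 0.005 m/s and contact force between the fingers and carriage above 2 N and horizontal distance between the grasp point and knob below 0.014 m), for 0.2 s.
At the end, for the whole second after the job is handed in: The foot is flush in the recess (within 3 mm of its middle, at most 1.5 mm proud, upright), having been pressed with over 4 N; the ball has dropped over 2.5 mm into the notch, the carriage is still, and the fingers hold the knob between them (within 14 mm of its axis) with over 2 N (all of step 2); the arm keeps its last pose, push and grip.
It fails at once if the copper blank is disturbed (distance of spare_mid from where it was at the start of the episode above 0.03 m).
It fails at once if the dish of links is disturbed (distance of links_mid from where it was at the start of the episode above 0.03 m).
It fails at once if the jar is disturbed (distance of jar_mid from where it was at the start of the episode above 0.03 m).
It fails at once if the mandrel is disturbed (distance of mandrel_mid from where it was at the start of the episode above 0.03 m).
It also fails if it takes over 54 s, if anything falls off the work surface, if the arm or the gripper's body presses on something with over 40 N, if the wrist force passes 120 N, or if a joint passes its speed limit or range.

## Robot

A 7-joint arm with a two-finger parallel gripper is mounted at the origin on the work surface. World frame = base frame: x ahead of the robot, y to its left, z up, the work surface at z = 0. Lengths are in m, angles in degrees, forces in N, time in s.
With the tool pointing down it reaches from about 0.425 to 0.875 m from the base axis. Payload 4.7 kg.
Tool frame: the origin (TCP) lies at the very end of the fingers, on their centre line; the grasp point (between the pads) lies 19 mm behind it (env.grasp_offset is the distance from the TCP to the grasp point, in m); z points along the fingers, y is the line along which they close (so a half turn about z gives the same grasp; the last joint's range is limited). The gripper opens to 87 mm and grips with 3 to 60 N. Pads are 19 mm wide; open, the fingers measure 117 mm over their backs; the gripper's body (75 mm by 190 mm) begins 51 mm behind the grasp point.
Start: joints at [66.641, 18.392, -4.016, 83.108, 1.295, 78.541, -3.26], TCP at [0.266, -0.593, 0.223] pointing down, gripper open.
Joint ranges: [-163.93, 163.93], [-17.29, 119.83], [-79.2, 71.16], [3.27, 140.29], [-89.18, 269.18], [5.43, 117.66], [-154.24, 154.24]. Speed limits (degrees/s): [147.25, 147.25, 180, 180, 180, 180, 180].

## Interface

Orientations are given as [roll, pitch, yaw] about the fixed x, y, z axes, in that order (R = Rz(yaw) Ry(pitch) Rx(roll)).
In Python, from cell import env gives the robot as it stands. The module is installed in compiled form; this text tells all that it offers.
- The arm moves only by the tool drive_tool, never from a script. Its argument "moves" is one flat list of numbers, 5 for each row, row after row: the shift along the tool's x, y, z in units of 40 mm (1.0 is 40 mm), then the turn about the tool's z in units of 10 degrees (1.0 is 10 degrees), then the finger opening in mm, from 0 to 87. A call has 1 to 5 rows; each row is the pose to reach, as a shift and turn from the pose commanded when the call began, along the tool's axes at that moment; what a row does not reach only later rows make up. A row lasts 1/8 s, in which the tool goes at most 62.5 mm and 10.7 degrees, less where a joint would pass 70% of its speed; a pose out of reach is approached as far as the arm can. A call with a gripper value outside its range is refused whole. The fingers move at their own pace and stop on an object; "squeeze" is the grip in N (left out, the last holds). Time passes only in rows, so rows that repeat a pose let the fingers close. It gives the time, the measured TCP pose, the force, the opening and the grip force at its end, in the units of the state.
- env.get_obs(): the state, without advancing time (a new reading comes with each control period).
- env.read_camera(name): name is "scene" or "top"; returns (picture, depth): 420x560x3 uint8, red, green, blue; 420x560 float32, m along the optical axis (not along the pixel's ray), 0 where there is no reading.
- env.camera_model(name): a dict with "K" (3x3 intrinsics, pixels), "k1" (the pictures are not rectified: a ray, as slopes to the right and down, at radius r is drawn at 1 + k1 r^2 times it, then the intrinsics apply), "rvec" (rotation vector, rad) and "tvec" (3), from world to camera coordinates, as OpenCV has them. Camera axes: x right, y down, z forward; pixel columns grow to the right and rows downward; lengths in m; the calibration is good to about 2 mm. A picture is of the moment at which its call begins. camera_model takes no time and is no camera call.
- env.sign_off(): hands the job in; it is judged then, once.
The state is a dict: "time_s": time; "qpos": joint angles; "joint_velocities": joint speeds; "effort": joint torques, N m; "tool_pos": TCP position; "tool_rot": TCP orientation; "force": force on the tool from outside, world axes, zero at the start; "wrist_torque": the same for the moment, N m; "grip_width": finger opening in m; "grasp_force": force on a finger pad.
Only numpy, scipy, OpenCV 4.12 (cv2) and the standard library are available. Lean on these libraries where they do the work, as an engineer would, in place of code of your own. Each camera call takes 0.05 s, during which the arm holds its last target. There are 200 camera calls.

## Working session

There is one attempt and no reset: what is moved stays moved. The work goes in short steps, Python scripts to look and compute and a tool call to move; the robot and the scene stay as the last step left them, time stands still between calls to the robot, and variables do not carry over. Pictures are saved under pics/ and viewed, at most 10 in all, crops included, and the job is handed in when it is done.

Besides the shell and the picture viewer there is one more tool, called by a JSON object that holds its "op" and its "data", one argument or row to a line. drive_tool: Moves the arm, as the interface text tells. Its arguments: {"type":"object","properties":{"moves":{"type":"array","items":{"type":"number"}},"squeeze":{"type":"number"}},"required":["moves"]}

```bash
mkdir -p pics; cat > h.py <<'E'
import numpy as np, cv2
from cell import env
def cam(n):
    m=env.camera_model(n);K=np.array(m['K'],float);R=cv2.Rodrigues(np.array(m['rvec'],float))[0];t=np.array(m['tvec'],float).ravel();return K,float(m['k1']),R,t
def ray(n,uv):
    K,k,R,t=cam(n);uv=np.atleast_2d(np.asarray(uv,float))
    p=cv2.undistortPoints(uv.reshape(-1,1,2),K,np.array([k,0,0,0,0.])).reshape(-1,2)
    d=np.c_[p,np.ones(len(p))]
    return -R.T@t, d@R
def plane(n,uv,z):
    c,d=ray(n,uv);return c+d*((z-c[2])/d[:,2])[:,None]
def cloud(n,depth):
    h,w=depth.shape;vv,uu=np.mgrid[:h,:w]
    c,d=ray(n,np.c_[uu.ravel(),vv.ravel()])
    return (c+d*depth.reshape(-1,1)).reshape(h,w,3)
def look(tag):
    o={}
    for n in('scene','top'):
        im,d=env.read_camera(n);np.savez(f'{tag}_{n}.npz',im=im,d=d);cv2.imwrite(f'pics/{tag}_{n}.png',im[:,:,::-1]);o[n]=(im,d)
    return o
E
python3 - <<'E'
from h import *
look('a')
for n in('scene','top'):
    K,k,R,t=cam(n);print(n,K[0,0],k,-R.T@t,R[2])
o=env.get_obs();print(o)
E
```

```text
scene 424.18313138161733 0.019257023481476804 [ 1.19340543 -0.61193739  0.65950059] [-0.59969322  0.59001334 -0.54060364]
top 458.9262069096348 -0.06325226281476229 [ 0.40406157 -0.00701015  0.99975071] [ 0.14978496  0.0057198  -0.98870205]
{'time_s': 0.1, 'qpos': array([66.64340797, 18.43365173, -4.01689352, 83.16845405,  1.29419878,
       78.54220036, -3.26194152]), 'joint_velocities': array([ 0.01373196, -0.11657588,  0.07487091, -0.23969349, -0.09265274,
        0.00461395,  0.02010625]), 'effort': array([-3.89737488e-04, -4.92571807e+01, -4.06008437e-01, -3.13398314e+01,
       -6.41197152e-02,  3.94538802e-02,  3.96765040e-05]), 'tool_pos': array([ 0.26584636, -0.59259156,  0.22157949]), 'tool_rot': array([-1.79900890e+02,  4.37166321e-03,  2.41653935e+01]), 'force': array([-0.70569913, -0.11576393,  0.58623497]), 'wrist_torque': array([0.005155  , 0.00276794, 0.00800816]), 'grasp_force': 0.0, 'grip_width': 0.08707297592802689}
```

View pics/a_top.png

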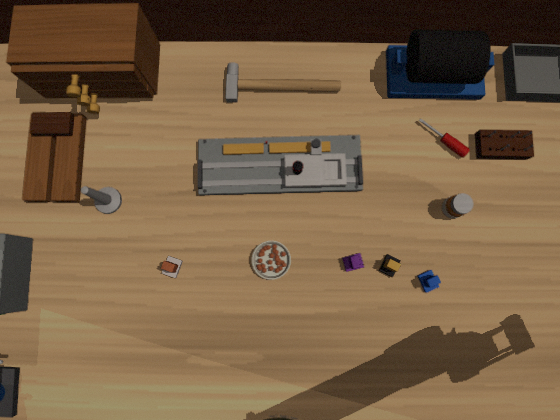

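View pics/a_scene.png

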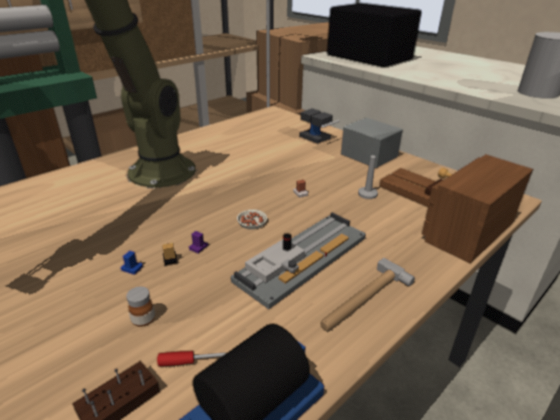

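The top view shows the brass blank with black foot at (390,265), between purple (353,262) and blue (429,281). The recess is at about (333,170), the knob at (298,168) and the strip's notch gap near (266,148). The copper blank is at (171,267). The scene view agrees.

```bash
python3 - <<'E'
from h import *
f=np.load('a_top.npz');im,d=f['im'],f['d']
P=cloud('top',d)
c1=cv2.resize(im[130:205,190:375],None,fx=4.3,fy=4.3,interpolation=cv2.INTER_CUBIC)
c2=cv2.resize(im[240:300,335:445],None,fx=4.3,fy=4.3,interpolation=cv2.INTER_CUBIC)
out=np.zeros((c1.shape[0]+c2.shape[0],c1.shape[1],3),np.uint8);out[:c1.shape[0]]=c1;out[c1.shape[0]:,:c2.shape[1]]=c2
cv2.imwrite('pics/crop.png',out[:,:,::-1]);print(c1.shape)
hsv=cv2.cvtColor(im,cv2.COLOR_RGB2HSV)
# blank
r=np.s_[250:282,375:408]
h=P[r][...,2];print('table z',np.median(P[290:300,300:400,2]))
mb=(h>.035);
ys,xs=np.nonzero(mb);print('bar top n',len(xs),P[r][mb].mean(0),np.median(h[mb]),'px',xs.mean()+375,ys.mean()+250)
print(cv2.minAreaRect(P[r][mb][:,:2].astype(np.float32)*1000))
print(plane('top',[xs.mean()+375,ys.mean()+250],.046))
mf=(hsv[r][...,2]<60)|mb
cnt=max(cv2.findContours(mf.astype(np.uint8),cv2.RETR_EXTERNAL,cv2.CHAIN_APPROX_NONE)[0],key=cv2.contourArea)
w=plane('top',cnt.reshape(-1,2)+[375,250],.012)[:,:2].astype(np.float32)*1000
print('foot',cv2.minAreaRect(w))
# carriage top
r=np.s_[145:195,275:355];m=abs(P[r][...,2]-.042)<.006
w=P[r][m][:,:2].astype(np.float32)*1000;print('carr',len(w),cv2.minAreaRect(w),np.median(P[r][m][:,2]))
h=P[r][...,2]; k=h>.07; print('knob top',k.sum(),P[r][k].mean(0),np.median(P[r][k],0))
np.set_printoptions(linewidth=250);print((h[::2,::2]*1000).astype(int))
E
```

```text
(322, 796, 3)
table z -0.0002816815877186851
bar top n 128 [ 0.42671499 -0.22692702  0.06694611] 0.04529330266052978 px 393.0859375 265.125
((422.2617492675781, -126.7737808227539), (25.54929542541504, 240.92630004882812), 2.587594509124756)
[[ 0.42662301 -0.23241847  0.046     ]]
foot ((426.32867431640625, -233.2953338623047), (38.320552825927734, 39.596431732177734), 63.738182067871094)
carr 1529 ((638.724853515625, -71.71823120117188), (88.00128173828125, 130.0488739013672), 2.291069746017456) 0.04169323753942955
knob top 115 [ 0.59793743 -0.0297182   0.20063021] [ 0.62562895 -0.03135194  0.08138167]
[[ 24  27  25  26  30  27  31  27  30  30  31  28  25  29  27  28  28  27  41  55  55  53  55  48  27  26  29  27  20  20  18  22  17  21  17  20  20  19  18  20]
 [ 28  27  29  29  26  25  28  31  29  27  29  31  29  27  26  28  24  29  44  47  51  50  45  46  24  27  25  27  20  20  16  19  19  19  17  21  18  20  19  19]
 [ 23  26  25  27  27  26  28  23  28  24  30  26  28  28  25  29  24  27  27  46  47  47  47  46  27  26  28  27  16  19  15  19  22  21  17  22  21  21  20  20]

[... 2886 characters left out ...]
28  29  29  26  28  25  26  28  21  17  15  19]
 [ 22  17  17  19  16  22  21  21  21  17  19  21  16  20  16  22  17  21  17  20  18  20  19  18  21  20  19  22  19  18  19  20  20  20  19  19  20  18  20  19]
 [ 22  20  21  24  19  22  17  17  20  20  21  19  23  19  19  17  18  22  21  19  21  19  17  20  18  18  20  19  19  19  19  19  23  17  24  18  19  21  18  17]
 [ 16  22  17  16  18  17  16  17  18  22  19  16  14  13  13  17  18  13  10  14  10   9  14  10   6   6   8   4   8   6   4   7   4   4   3   0   0  -1  -1  -2]
 [  0  -1   0  -2   0   0   0  -1  -1   0  -1  -1   0  -3  -3   3   1   0   0   1   1  -1  -2   0   0  -1   3   0  -2   0  -3  -2  -1   0   2  -1  -1   0   0   0]]
```

View pics/crop.png

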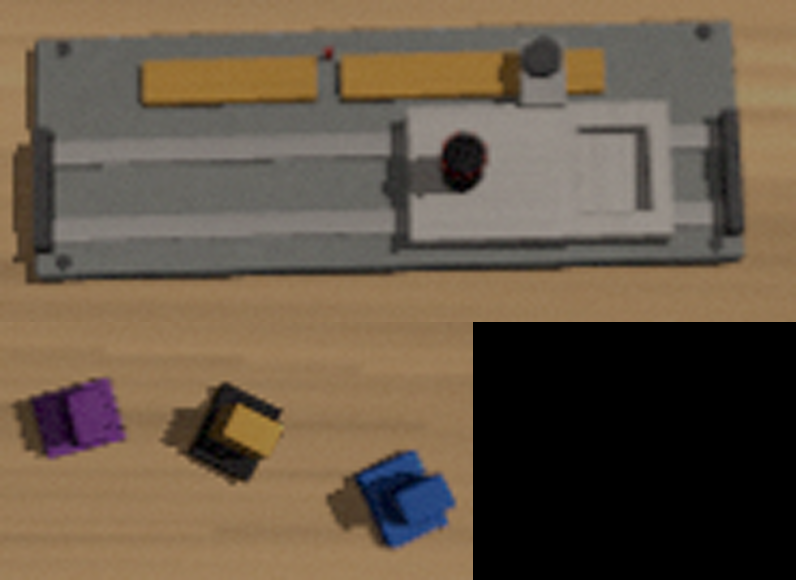

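The crop shows the notch gap with its red mark at crop (328,53), and the foot's long side tilted about 60° in the image. I'll refine the measurements next.

```bash
python3 - <<'E'
from h import *
np.set_printoptions(precision=4,suppress=True)
f=np.load('a_top.npz');im,d=f['im'],f['d']
P=cloud('top',d);hsv=cv2.cvtColor(im,cv2.COLOR_RGB2HSV)
U=8
def rect(r,mask_fn,z,name,n='top'):
    y0,x0=r[0].start,r[1].start
    big=cv2.resize(im[r],None,fx=U,fy=U,interpolation=cv2.INTER_CUBIC)
    m=mask_fn(cv2.cvtColor(big,cv2.COLOR_RGB2HSV).astype(int)).astype(np.uint8)
    m=cv2.morphologyEx(cv2.morphologyEx(m,cv2.MORPH_CLOSE,np.ones((9,9))),cv2.MORPH_OPEN,np.ones((7,7)))
    c=max(cv2.findContours(m,cv2.RETR_EXTERNAL,cv2.CHAIN_APPROX_NONE)[0],key=cv2.contourArea).reshape(-1,2)
    w=plane(n,(c+.5)/U-.5+[x0,y0],z)[:,:2].astype(np.float32)*1000
    print(name,cv2.minAreaRect(w))
    M=cv2.moments(w.reshape(-1,1,2));cx,cy=M['m10']/M['m00'],M['m01']/M['m00'];print('  centroid',cx,cy,'area',abs(M['m00']))
    return w
r=np.s_[252:280,377:408]
rect(r,lambda h:(h[...,1]>150)&(h[...,2]>120),.046,'bar')
rect(r,lambda h:(h[...,2]<55)|((h[...,1]>150)&(h[...,2]>90)),.012,'foot')
r=np.s_[150:190,281:352]
rect(r,lambda h:(h[...,1]<45)&(h[...,2]>120),.042,'carr top')
def dep(r,zl,zh,nm):
    q=P[r];m=(q[...,2]>zl)&(q[...,2]<zh);w=q[m];print(nm,m.sum(),w.mean(0),cv2.minAreaRect(w[:,:2].astype(np.float32)*1000))
dep(np.s_[252:280,377:408],.040,.052,'bar d')
dep(np.s_[150:192,280:352],.036,.048,'carr d')
dep(np.s_[158:186,318:350],.022,.034,'recess floor d')
dep(np.s_[155:186,285:312],.076,.088,'knob d')
# carriage edge fits from depth mask
q=P[150:192,280:352,2];m=((q>.036)&(q<.2)).astype(np.uint8);m=cv2.medianBlur(m,3)
np.save('m.npy',m)
for nm,uv,z in(('red',[190+328/4.3-.4,130+53/4.3-.4],.028),('notchL',[190+318/4.3-.4,130+80/4.3-.4],.028),('notchR',[190+340/4.3-.4,130+80/4.3-.4],.028),('ball',[190+543/4.3-.4,130+56/4.3-.4],.055),
 ('recTR',[190+650/4.3-.4,130+124/4.3-.4],.042),('recBR',[190+650/4.3-.4,130+212/4.3-.4],.042),('recTL',[190+578/4.3-.4,130+128/4.3-.4],.042),('recBL',[190+580/4.3-.4,130+213/4.3-.4],.042),
 ('cTL',[190+404/4.3-.4,130+104/4.3-.4],.042),('cTR',[190+668/4.3-.4,130+98/4.3-.4],.042),('cBL',[190+411/4.3-.4,130+241/4.3-.4],.042),('cBR',[190+674/4.3-.4,130+235/4.3-.4],.042),
 ('plTL',[190+38/4.3,130+40/4.3],.01),('plTR',[190+732/4.3,130+22/4.3],.01),('plBL',[190+27/4.3,130+279/4.3],.01),('plBR',[190+744/4.3,130+261/4.3],.01)):
    print(nm,plane('top',uv,z)[0])
E
```

```text
bar ((427.6871643066406, -233.36903381347656), (24.39649200439453, 17.1519832611084), 62.69010543823242)
  centroid 427.43880529701113 -233.1727968289351 area 377.9990760756191
foot ((426.0459899902344, -233.09165954589844), (38.10542297363281, 40.88974380493164), 63.73823547363281)
  centroid 426.9043455391552 -232.15026084868458 area 1384.2140451185405
carr top ((634.0280151367188, -77.65200805664062), (77.12007141113281, 144.2362518310547), 1.8210623264312744)
  centroid 629.8971639690365 -79.36566361932186 area 8147.444573785426
bar d 117 [ 0.4274 -0.2325  0.0451] ((427.43792724609375, -232.77590942382812), (26.139034271240234, 18.144378662109375), 63.329044342041016)
carr d 1502 [ 0.6291 -0.0678  0.0417] ((632.9044799804688, -71.95109558105469), (76.35115814208984, 130.0488739013672), 2.291069984436035)
recess floor d 351 [ 0.6305 -0.1122  0.0291] ((626.601318359375, -114.45030975341797), (59.59095001220703, 65.57177734375), 1.0937376022338867)
knob d 95 [ 0.6274 -0.0329  0.0812] ((627.7654418945312, -32.86398696899414), (20.684436798095703, 21.342113494873047), 48.46828079223633)
red [0.6924 0.0357 0.028 ]
notchL [0.6781 0.0406 0.028 ]
notchR [0.6782 0.0294 0.028 ]
ball [ 0.6839 -0.072   0.055 ]
recTR [ 0.6532 -0.1263  0.042 ]
recBR [ 0.6083 -0.1258  0.042 ]
recTL [ 0.6507 -0.0903  0.042 ]
recBL [ 0.6074 -0.0911  0.042 ]
cTL [ 0.6622 -0.0033  0.042 ]
cTR [ 0.6667 -0.1354  0.042 ]
cBL [ 0.5925 -0.0075  0.042 ]
cBR [ 0.5968 -0.1376  0.042 ]
plTL [0.7027 0.1869 0.01  ]
plTR [ 0.7158 -0.1745  0.01  ]
plBL [0.5763 0.1875 0.01  ]
plBR [ 0.5892 -0.1785  0.01  ]
```

```bash
cat >> h.py <<'E'
def rel(p,yaw):
    o=env.get_obs();a=np.radians(o['tool_rot'][2]);dx=np.asarray(p)-o['tool_pos']
    x=np.array([np.cos(a),np.sin(a),0]);y=np.array([np.sin(a),-np.cos(a),0])
    print('t',o['time_s'],'pos',o['tool_pos'].round(4),'rot',o['tool_rot'].round(2),'F',o['force'].round(1),'w',round(o['grip_width'],4),'g',round(o['grasp_force'],1))
    print('units',np.round([dx@x/.04,dx@y/.04,-dx[2]/.04,-((yaw-o['tool_rot'][2]+180)%360-180)/10],3))
E
python3 -c "
from h import *
rel([.4276,-.233,.12],63)"
```

```text
t 0.1 pos [ 0.2658 -0.5926  0.2216] rot [-179.9     0.     24.17] F [-0.7 -0.1  0.6] w 0.0871 g 0.0
units [ 7.37  -6.547  2.539 -3.883]
```

{"op": "drive_tool", "data": {
  "moves": [7.37, -6.55, 0, -3.88, 60, 7.37, -6.55, 0, -3.88, 60, 7.37, -6.55, 0, -3.88, 60, 7.37, -6.55, 0, -3.88, 60, 7.37, -6.55, 0, -3.88, 60],
  "squeeze": 15
}}

```text
time_s: 0.72
tool_pos: [0.3946, -0.306, 0.2223]
tool_rot: [-180.0, 0.0, 63.0]
force: [0.5, -0.4, 0.3]
grip_width: 0.0608
grasp_force: 0.0
```

```bash
python3 -c "
from h import *
rel([.4276,-.233,.12],63)"
```

```text
t 0.725 pos [ 0.3946 -0.306   0.2223] rot [-1.7999e+02  2.0000e-02  6.3010e+01] F [ 0.5 -0.4  0.3] w 0.0608 g 0.0
units [ 2.000e+00 -9.200e-02  2.558e+00  1.000e-03]
```

{"op": "drive_tool", "data": {
  "moves": [2.0, -0.09, 2.55, 0, 50, 2.0, -0.09, 2.55, 0, 50, 2.0, -0.09, 2.55, 0, 50, 2.0, -0.09, 2.55, 0, 50]
}}

```text
time_s: 1.23
tool_pos: [0.4272, -0.2354, 0.1205]
tool_rot: [-180.0, 0.0, 63.0]
force: [0.8, -1.0, 0.8]
grip_width: 0.0502
grasp_force: 0.0
```

```bash
python3 -c "
from h import *
look('b')
rel([.4276,-.233,.0165],63)"
```

```text
t 1.325 pos [ 0.4278 -0.2368  0.1218] rot [1.7987e+02 4.0000e-02 6.2860e+01] F [ 0.3 -0.1  0.6] w 0.0499 g 0.0
units [ 0.083 -0.048  2.632 -0.014]
```

View pics/b_scene.png

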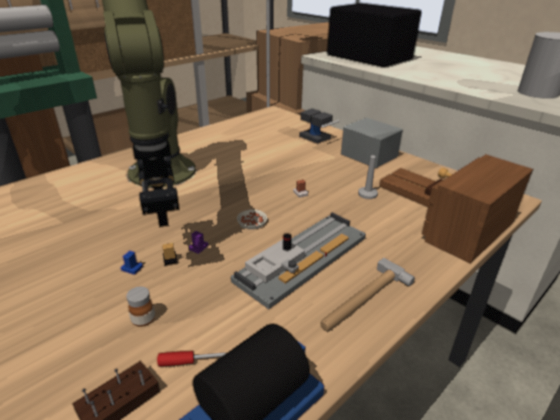

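The gripper is straight above the blank: fingertips at (163,218), blank at (169,253). Descending.

{"op": "drive_tool", "data": {
  "moves": [0.08, -0.05, 1.4, 0, 50, 0.08, -0.05, 2.0, 0, 50, 0.08, -0.05, 2.62, 0, 50, 0.08, -0.05, 2.62, 0, 50, 0.08, -0.05, 2.62, 0, 50]
}}

```text
time_s: 1.95
tool_pos: [0.4279, -0.2327, 0.0172]
tool_rot: [179.9, 0.0, 62.9]
force: [-0.1, -0.1, 0.1]
grip_width: 0.0498
grasp_force: 0.0
```

```bash
python3 -c "
from h import *
rel([.4276,-.233,.0165],63)"
```

```text
t 1.95 pos [ 0.4279 -0.2327  0.0172] rot [1.7986e+02 2.0000e-02 6.2890e+01] F [-0.1 -0.1  0.1] w 0.0498 g 0.0
units [-0.011 -0.004  0.018 -0.011]
```

{"op": "drive_tool", "data": {
  "moves": [0, 0, 0, 0, 8, 0, 0, 0, 0, 8, 0, 0, 0, 0, 8, 0, 0, 0, 0, 8, 0, 0, 0, 0, 8],
  "squeeze": 30
}}

```text
time_s: 2.58
tool_pos: [0.4276, -0.2317, 0.0161]
tool_rot: [179.9, 0.0, 63.0]
force: [1.2, -0.9, 0.9]
grip_width: 0.0179
grasp_force: 30.0
```

{"op": "drive_tool", "data": {
  "moves": [0, 0, -1.4, 0, 8, 0, 0, -2.8, 0, 8, 0, 0, -2.8, 0, 8, 0, 0, -2.8, 0, 8]
}}

```text
time_s: 3.08
tool_pos: [0.4261, -0.231, 0.1267]
tool_rot: [-179.9, 0.0, 63.0]
force: [-0.9, -0.2, -1.0]
grip_width: 0.0179
grasp_force: 30.0
```

```bash
python3 -c "
from h import *
rel([.6303,-.1085,.125],92)"
```

```text
t 3.075 pos [ 0.4261 -0.231   0.1267] rot [-1.7989e+02  1.0000e-02  6.2970e+01] F [-0.9 -0.2 -1. ] w 0.0179 g 30.0
units [ 5.048  3.156  0.043 -2.903]
```

{"op": "drive_tool", "data": {
  "moves": [1.25, 0.8, 0, -0.9, 8, 2.5, 1.6, 0, -1.7, 8, 3.8, 2.4, 0, -2.4, 8, 5.05, 3.16, 0, -2.9, 8, 5.05, 3.16, 0, -2.9, 8]
}}

```text
time_s: 3.7
tool_pos: [0.6325, -0.1027, 0.1238]
tool_rot: [-179.8, -0.4, 92.4]
force: [-1.6, 0.6, -0.5]
grip_width: 0.0179
grasp_force: 30.0
```

{"op": "drive_tool", "data": {
  "moves": [0, 0, 0, 0, 8, 0, 0, 0, 0, 8]
}}

```text
time_s: 3.95
tool_pos: [0.6298, -0.1105, 0.1266]
tool_rot: [-179.9, 0.0, 91.8]
force: [-0.2, 0.1, -1.7]
grip_width: 0.018
grasp_force: 30.0
```

```bash
python3 -c "
from h import *
rel([.6303,-.1085,.072],92)"
```

```text
t 3.95 pos [ 0.6298 -0.1105  0.1266] rot [-1.7986e+02  5.0000e-02  9.1840e+01] F [-0.2  0.1 -1.7] w 0.018 g 30.0
units [ 0.05   0.013  1.366 -0.016]
```

{"op": "drive_tool", "data": {
  "moves": [0.05, 0.01, 0.7, 0, 8, 0.05, 0.01, 1.4, 0, 8, 0.05, 0.01, 1.4, 0, 8, 0.05, 0.01, 1.4, 0, 8, 0.05, 0.01, 1.4, 0, 8]
}}

```text
time_s: 4.58
tool_pos: [0.6327, -0.1073, 0.0735]
tool_rot: [179.8, 0.1, 91.9]
force: [1.2, 0.7, -1.8]
grip_width: 0.0178
grasp_force: 30.0
```

```bash
python3 -c "
from h import *
o=look('c')
rel([.6303,-.1085,.065],92)
a=cv2.resize(o['top'][0][130:205,260:375],None,fx=5,fy=5,interpolation=cv2.INTER_CUBIC)
b=cv2.resize(o['scene'][0][215:305,205:340],None,fx=4.25,fy=4.25,interpolation=cv2.INTER_CUBIC)
out=np.zeros((600,800,3),np.uint8)
b=cv2.resize(b,(400,267));a=cv2.resize(a,(500,326));out[:326,:500]=a;out[330:597,:400]=b
cv2.imwrite('pics/c_crop.png',out[:,:,::-1])"
```

```text
t 4.675 pos [ 0.6325 -0.1071  0.0731] rot [1.7989e+02 4.0000e-02 9.1960e+01] F [ 0.2  0.1 -2.2] w 0.0181 g 30.0
units [-0.034 -0.056  0.201 -0.004]
```

View pics/c_crop.png

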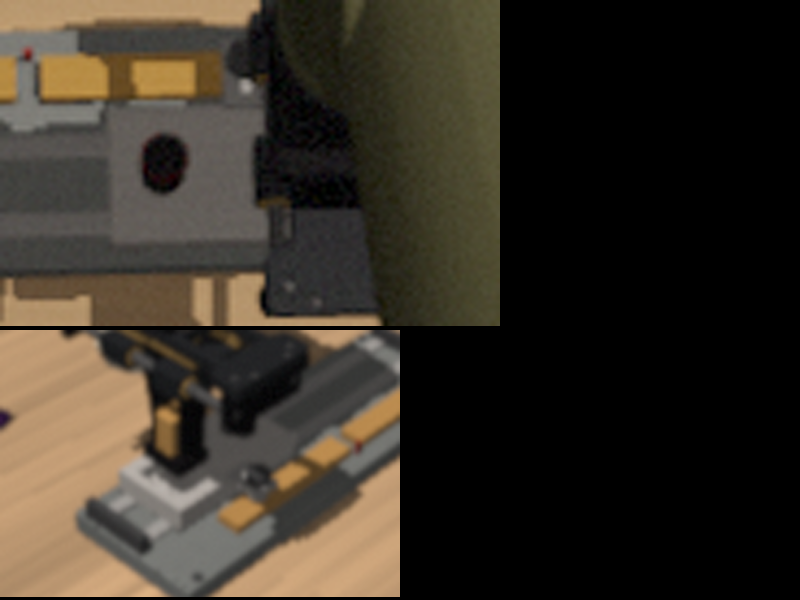

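The top view is blocked by the wrist. The scene crop (lower left) shows the foot above the recess with visible clearance. I'll go lower and measure in the scene view.

{"op": "drive_tool", "data": {
  "moves": [-0.01, -0.05, 0.26, 0, 8, -0.01, -0.05, 0.26, 0, 8, -0.01, -0.05, 0.26, 0, 8, -0.01, -0.05, 0.26, 0, 8]
}}

```text
time_s: 5.18
tool_pos: [0.6299, -0.1073, 0.0614]
tool_rot: [180.0, 0.0, 92.0]
force: [-0.5, -0.4, -2.2]
grip_width: 0.0179
grasp_force: 30.0
```

```bash
python3 -c "
from h import *
im,_=env.read_camera('scene')
rel([.6303,-.1075,.062],92)
o=env.get_obs()
np.save('d.npy',im)
K,k,R,t=cam('scene')
b=cv2.resize(im[225:285,230:300],None,fx=8,fy=8,interpolation=cv2.INTER_CUBIC)
cv2.imwrite('pics/d_crop.png',b[:,:,::-1])
def pj(p): return cv2.projectPoints(np.array(p,float),cv2.Rodrigues(R)[0],t,K,np.array([k,0,0,0,0.]))[0].reshape(-1,2)
s=np.radians(2);X=np.array([np.cos(s),np.sin(s),0]);Y=np.array([-np.sin(s),np.cos(s),0])
rc=np.array([.6303,-.1085,.042])
print('recess pred',((pj([rc+a*.0215*X+b*.0175*Y for a,b in((1,1),(1,-1),(-1,-1),(-1,1))])+.5-[230,225])*8).round(0).tolist())
print('carr -y end',((pj([rc+a*.034*X-.028*Y for a in(1,-1)])+.5-[230,225])*8).round(0).tolist())
p=o['tool_pos']
for z in(-.0165,-.0045): print('foot pred',((pj([p+[0,-.001,z]+a*.02*X+b*.016*Y for a,b in((1,1),(1,-1),(-1,-1),(-1,1))])+.5-[230,225])*8).round(0).tolist())
print('bar',((pj([p+[0,-.001,z]+a*.009*X-.013*Y for a,z in((1,-.0045),(-1,-.0045),(1,.0295),(-1,.0295))])+.5-[230,225])*8).round(0).tolist())
"
```

```text
t 5.225 pos [ 0.63   -0.1073  0.0615] rot [179.98   0.    91.97] F [-0.7 -0.4 -0.8] w 0.0176 g 30.0
units [-0.005  0.008 -0.013 -0.003]
recess pred [[365.0, 313.0], [277.0, 370.0], [172.0, 301.0], [260.0, 247.0]]
carr -y end [[282.0, 409.0], [115.0, 298.0]]
foot pred [[358.0, 304.0], [277.0, 356.0], [179.0, 292.0], [260.0, 243.0]]
foot pred [[358.0, 271.0], [277.0, 323.0], [178.0, 259.0], [259.0, 210.0]]
bar [[257.0, 300.0], [212.0, 272.0], [255.0, 203.0], [210.0, 175.0]]
```

View pics/d_crop.png

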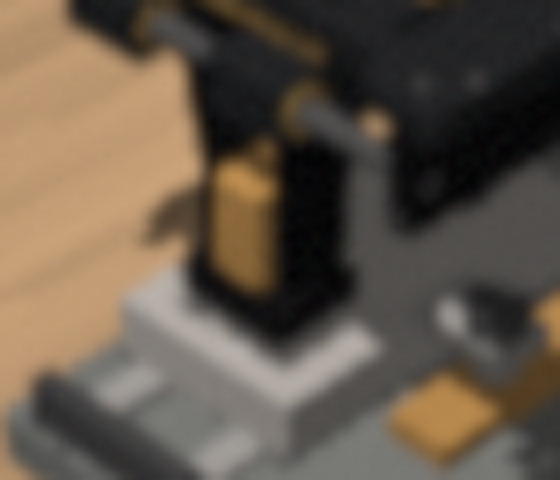

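The crop shows the foot centred over the recess rim: rim front corner about (287,370), foot corners about (190,285) and (350,285). That agrees with the prediction to about 1 mm. Lowering gently.

{"op": "drive_tool", "data": {
  "moves": [0, 0, 0.08, 0, 8, 0, 0, 0.14, 0, 8, 0, 0, 0.18, 0, 8, 0, 0, 0.18, 0, 8]
}}

```text
time_s: 5.72
tool_pos: [0.6303, -0.1073, 0.0541]
tool_rot: [179.9, -0.0, 92.0]
force: [2.7, 0.9, -2.0]
grip_width: 0.018
grasp_force: 30.0
```

{"op": "drive_tool", "data": {
  "moves": [0, 0, 0.08, 0, 8, 0, 0, 0.14, 0, 8, 0, 0, 0.18, 0, 8, 0, 0, 0.18, 0, 8]
}}

```text
time_s: 6.22
tool_pos: [0.6303, -0.1073, 0.047]
tool_rot: [179.9, 0.0, 92.0]
force: [3.7, 0.1, -2.0]
grip_width: 0.0172
grasp_force: 30.0
```

Going in freely; now I press.

{"op": "drive_tool", "data": {
  "moves": [0, 0, 0.05, 0, 8, 0, 0, 0.1, 0, 8, 0, 0, 0.1, 0, 8, 0, 0, 0.1, 0, 8]
}}

```text
time_s: 6.72
tool_pos: [0.6303, -0.1073, 0.0461]
tool_rot: [179.9, 0.1, 92.0]
force: [-2.9, -0.0, 15.9]
grip_width: 0.0176
grasp_force: 30.0
```

{"op": "drive_tool", "data": {
  "moves": [0, 0, 0.03, 0, 8, 0, 0, 0.03, 0, 8, 0, 0, 0.03, 0, 8]
}}

```text
time_s: 7.1
tool_pos: [0.6304, -0.1073, 0.0461]
tool_rot: [179.9, 0.1, 92.0]
force: [-5.8, 0.6, 20.6]
grip_width: 0.0179
grasp_force: 30.0
```

{"op": "drive_tool", "data": {
  "moves": [0, 0, -0.08, 0, 8, 0, 0, -0.1, 0, 45, 0, 0, -0.1, 0, 45, 0, 0, -0.1, 0, 45, 0, 0, -0.1, 0, 45]
}}

```text
time_s: 7.72
tool_pos: [0.6294, -0.1074, 0.0453]
tool_rot: [-179.9, -0.0, 92.0]
force: [0.1, -0.5, -0.6]
grip_width: 0.0434
grasp_force: 0.0
```

{"op": "drive_tool", "data": {
  "moves": [0, 0, -1.0, 0, 45, 0, 0, -2.0, 0, 45, 0, 0, -2.0, 0, 45, 0, 0, -2.0, 0, 45]
}}

```text
time_s: 8.22
tool_pos: [0.6293, -0.1074, 0.1251]
tool_rot: [-179.9, 0.0, 92.0]
force: [-0.2, -0.6, -0.9]
grip_width: 0.045
grasp_force: 0.0
```

```bash
python3 -c "
from h import *
im,d=env.read_camera('scene')
rel([.6277,-.0325,.055],92)
P=cloud('scene',d)
b=cv2.resize(im[215:285,220:320],None,fx=6,fy=6,interpolation=cv2.INTER_CUBIC)
cv2.imwrite('pics/e_crop.png',b[:,:,::-1])
"
```

```text
t 8.275 pos [ 0.6288 -0.1074  0.1244] rot [-1.7987e+02 -1.0000e-02  9.1960e+01] F [-0.2  0.2 -1.1] w 0.0452 g 0.0
units [ 1.873  0.036  1.736 -0.004]
```

View pics/e_crop.png

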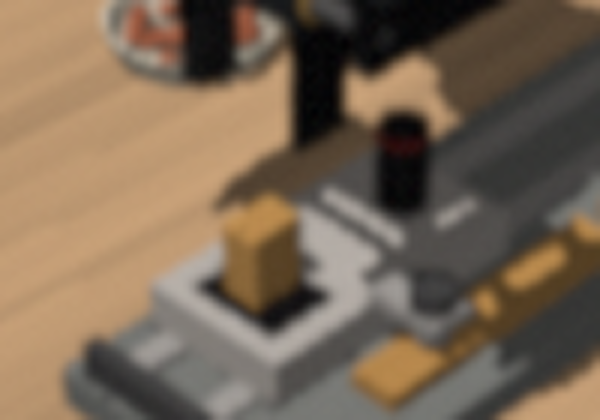

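The crop shows the blank upright and flush, with its black foot level with the carriage top around (265,305). The knob stands free at (405,165). Going to the knob.

{"op": "drive_tool", "data": {
  "moves": [0.95, 0, 0, 0, 45, 1.87, -0.02, 0, 0, 45, 1.87, -0.02, 0, 0, 45, 1.87, -0.02, 0, 0, 45, 1.87, -0.02, 0, 0, 45]
}}

```text
time_s: 8.9
tool_pos: [0.6261, -0.0346, 0.125]
tool_rot: [-179.9, 0.0, 91.8]
force: [0.3, 0.1, 0.4]
grip_width: 0.0454
grasp_force: 0.0
```

```bash
python3 -c "
from h import *
rel([.6277,-.0325,.051],92)"
```

```text
t 8.9 pos [ 0.6261 -0.0346  0.125 ] rot [-1.7993e+02  4.0000e-02  9.1830e+01] F [0.3 0.1 0.4] w 0.0454 g 0.0
units [ 0.05   0.041  1.85  -0.017]
```

{"op": "drive_tool", "data": {
  "moves": [0.05, 0.04, 0.9, 0, 45, 0.05, 0.04, 1.5, 0, 45, 0.05, 0.04, 1.85, 0, 45, 0.05, 0.04, 1.85, 0, 45, 0.05, 0.04, 1.85, 0, 45]
}}

```text
time_s: 9.52
tool_pos: [0.6288, -0.0308, 0.0528]
tool_rot: [179.9, 0.0, 91.9]
force: [1.0, -0.6, 0.4]
grip_width: 0.045
grasp_force: 0.0
```

{"op": "drive_tool", "data": {
  "moves": [0, 0, 0, 0, 12, 0, 0, 0, 0, 12, 0, 0, 0, 0, 12, 0, 0, 0, 0, 12],
  "squeeze": 25
}}

```text
time_s: 10.02
tool_pos: [0.629, -0.0306, 0.0522]
tool_rot: [179.9, 0.0, 92.0]
force: [2.2, 0.1, -0.8]
grip_width: 0.0212
grasp_force: 25.0
```

{"op": "drive_tool", "data": {
  "moves": [0.3, 0, 0, 0, 12, 0.7, 0, 0, 0, 12, 1.1, 0, 0, 0, 12, 1.4, 0, 0, 0, 12, 1.5, 0, 0, 0, 12]
}}

```text
time_s: 10.65
tool_pos: [0.6267, 0.0287, 0.0521]
tool_rot: [179.9, 0.1, 92.0]
force: [3.6, -2.4, -0.4]
grip_width: 0.0215
grasp_force: 25.0
```

{"op": "drive_tool", "data": {
  "moves": [0.25, 0, 0, 0, 12, 0.5, 0, 0, 0, 12, 0.7, 0, 0, 0, 12, 0.8, 0, 0, 0, 12, 0.8, 0, 0, 0, 12]
}}

```text
time_s: 11.28
tool_pos: [0.6255, 0.0627, 0.0521]
tool_rot: [179.9, -0.1, 92.0]
force: [4.8, 1.0, 0.8]
grip_width: 0.0212
grasp_force: 25.0
```

{"op": "drive_tool", "data": {
  "moves": [0.05, 0, 0, 0, 12, 0.1, 0, 0, 0, 12, 0.15, 0, 0, 0, 12, 0.15, 0, 0, 0, 12]
}}

```text
time_s: 11.78
tool_pos: [0.6253, 0.0673, 0.0521]
tool_rot: [179.9, 0.0, 92.0]
force: [4.8, -0.6, 1.5]
grip_width: 0.0212
grasp_force: 25.0
```

{"op": "drive_tool", "data": {
  "moves": [0.05, 0, 0, 0, 12, 0.1, 0, 0, 0, 12, 0.1, 0, 0, 0, 12]
}}

```text
time_s: 12.15
tool_pos: [0.625, 0.075, 0.0522]
tool_rot: [179.9, -0.3, 92.1]
force: [5.7, 4.8, -0.7]
grip_width: 0.0215
grasp_force: 25.0
```

{"op": "drive_tool", "data": {
  "moves": [0.05, 0, 0, 0, 12, 0.05, 0, 0, 0, 12, 0.05, 0, 0, 0, 12]
}}

```text
time_s: 12.52
tool_pos: [0.6249, 0.0765, 0.0521]
tool_rot: [179.9, -0.2, 92.1]
force: [5.6, 3.5, -0.2]
grip_width: 0.0211
grasp_force: 25.0
```

{"op": "drive_tool", "data": {
  "moves": [0.05, 0, 0, 0, 12, 0.05, 0, 0, 0, 12, 0.05, 0, 0, 0, 12]
}}

```text
time_s: 12.9
tool_pos: [0.625, 0.0768, 0.0521]
tool_rot: [179.9, -0.1, 92.0]
force: [6.5, 0.8, 2.2]
grip_width: 0.0212
grasp_force: 25.0
```

```bash
python3 -c "
from h import *
o=look('f')
rel([.6277,-.0325,.051],92)
print(plane('top',[0,0],0).shape)
a=cv2.resize(o['top'][0][130:205,190:375],None,fx=3.2,fy=3.2,interpolation=cv2.INTER_CUBIC)
b=cv2.resize(o['scene'][0][200:290,220:370],None,fx=3.9,fy=3.9,interpolation=cv2.INTER_CUBIC)
out=np.zeros((600,600,3),np.uint8);out[:a.shape[0],:a.shape[1]]=a;out[245:245+b.shape[0],:b.shape[1]]=b
cv2.imwrite('pics/f_crop.png',out[:,:,::-1])"
```

```text
t 13.0 pos [0.6249 0.0768 0.0521] rot [ 1.799e+02 -1.000e-01  9.201e+01] F [5.4 1.4 0.2] w 0.0213 g 25.0
units [-2.733e+00 -2.700e-02  2.800e-02  1.000e-03]
(1, 3)
```

View pics/f_crop.png

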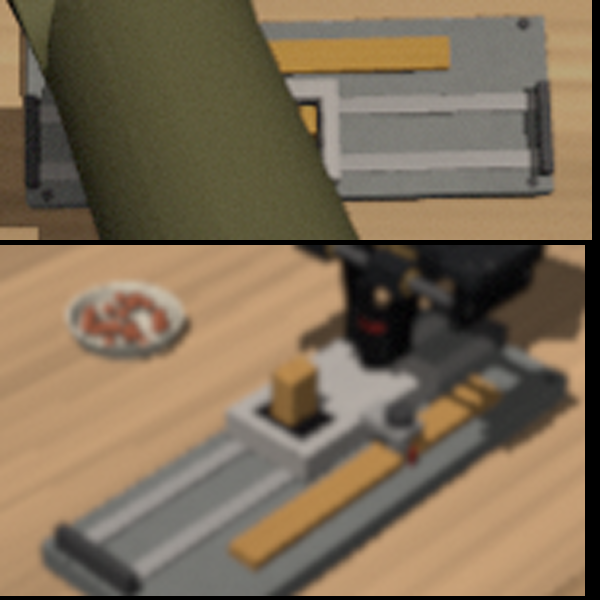

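The scene crop shows the ball housing (400,425) right at the red mark (413,455), the blank still seated (295,395), and the fingers on the knob. The forces agree: the carriage was pulled forward, then stopped advancing. I'll hold, then hand in.

{"op": "drive_tool", "data": {
  "moves": [0, 0, 0, 0, 12, 0, 0, 0, 0, 12, 0, 0, 0, 0, 12, 0, 0, 0, 0, 12, 0, 0, 0, 0, 12]
}}

```text
time_s: 13.62
tool_pos: [0.625, 0.0768, 0.0521]
tool_rot: [179.9, -0.1, 92.0]
force: [4.8, 1.3, 0.9]
grip_width: 0.0211
grasp_force: 25.0
```

```bash
python3 -c "
from cell import env
o=env.get_obs();print(o['tool_pos'],o['force'],o['grasp_force']);print(env.sign_off())"
```

```text
[0.62496336 0.07675186 0.05214414] [4.76474507 1.27335739 0.87725906] 25.00369685702026
the job is handed in; nothing more can be done
None
```

I handed the job in at 13.6 s: the brass blank is pressed flush in the recess (about 20 N), the carriage sits still with the ball in the notch, and the knob is gripped at 25 N. The hand-in returned no verdict, so this rests on my force readings and the last pictures.

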